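Tilt the yellow lamp on the street food table to 60 degrees

ROBOT

A 7-joint arm with a two-finger parallel gripper is mounted at the origin on the work surface. World frame = base frame: x ahead of the robot, y to its left, z up, the work surface at z = 0. Lengths are in m, angles in degrees, forces in N, time in s.
With the tool pointing down it reaches from about 0.425 to 0.875 m from the base axis. Payload 8.4 kg.
Tool frame: the origin (TCP) lies at the centre of the arm's flange, where the gripper is bolted on; the fingertips stand 182 mm ahead of it and the grasp point (between the pads) lies robot.tcp_to_grasp ahead of it (robot.tcp_to_grasp is the distance from the TCP to the grasp point, in m); z points along the fingers, y is the line along which they close (so a half turn about z gives the same grasp; the last joint's range is limited). The gripper opens to 87 mm and grips with 3 to 60 N. Pads are 19 mm wide; open, the fingers measure 117 mm over their backs; the gripper's body (75 mm by 190 mm) begins 51 mm behind the grasp point.
Start: joints at [67.999, 19.091, 2.286, 83.961, -0.768, 76.965, -3.352], TCP at [0.183, -0.624, 0.405] pointing down, gripper open.
Joint ranges: [-147.57, 147.57], [-21.85, 119.76], [-74.77, 79.35], [14.55, 137.4], [-85.83, 265.84], [4.83, 119.75], [-152.11, 152.11]. Speed limits (degrees/s): [127.2, 127.2, 159.86, 159.86, 180, 180, 180].

INTERFACE

Orientations are given as a 3x3 rotation matrix whose columns are the frame's x, y, z axes.
In Python, from workcell import telemetry, vision, robot, spot_in, masks_of gives the robot as it stands.
- The arm moves only by the shell command python3 -m pendant 'ROWS'. ROWS is text: rows parted by semicolons, each of 7 numbers parted by spaces: the turn, a rotation vector about the tool's x, y, z in rad, then the shift along the tool's x, y, z in cm, then the closure, from 0 (fully open) to 1 (shut). A call has 1 to 8 rows; each row is the pose to reach, as a shift and turn from the pose commanded when the call began, along the tool's axes at that moment; what a row does not reach only later rows make up. A row lasts 1/12 s, in which the tool goes at most 41.7 mm and 7.16 degrees, less where a joint would pass 70% of its speed; a pose out of reach is approached as far as the arm can. A call with a gripper value outside its range is refused whole. The fingers move at their own pace and stop on an object; the grip force is fixed at half the most. Time passes only in rows, so rows that repeat a pose let the fingers close. It gives the time, the measured TCP pose, the force and the opening at its end, in the units of the state.
- telemetry.get_obs(): the state, without advancing time (a new reading comes with each control period).
- vision.snapshot(name): name is "scene" or "top" or "wrist"; returns the picture (420x560x3 uint8, red, green, blue); there is no depth.
- vision.camera_params(name): a dict with "K" (3x3 intrinsics, pixels), "k1" (the pictures are not rectified: a ray, as slopes to the right and down, at radius r is drawn at 1 + k1 r^2 times it, then the intrinsics apply), "extrinsics" (4x4, takes a point from camera to world coordinates). Camera axes: x right, y up, looking along -z (the intrinsics and any distortion apply to the point x, -y, -z); pixel columns grow to the right and rows downward; lengths in m; the calibration is good to about 2 mm. A picture is of the moment at which its call begins: read the wrist's pose just before it. camera_params takes no time and is no camera call; for the wrist camera it gives the pose at the moment of the call.
- robot.job_done(): hands the job in, once; it reports no verdict.
Trained networks look in the newest picture that a camera, given by its name, has taken for a name from the list of things; names that differ only in an ending like _2 or _b are one class to them, and where a whole thing is asked for, a point or a joint stands for the part that bears it (a point fixed in the world has none). Each returns a list of dicts, best first, with "conf" (0 to 1); they miss things now and then, are a little off and sometimes report something else, mostly with a low value. They report only what shows in the picture. A call takes as long as a camera call. They do not tell look-alikes from the thing itself.
- spot_in(name, camera): "uv" ([column, row] in pixels, amid what is visible of it).
- masks_of(name, camera): "region" (420x560 bool, what is visible of it) and "uv" ([column, row] in pixels, amid what is visible of it).
The state is a dict: "t": time; "joint_pos": joint angles; "qvel": joint speeds; "tau": joint torques, N m; "ee_pos": TCP position; "tcp_rot": TCP orientation; "contact_force": force on the tool from outside, world axes, zero at the start; "wrist_torque": the same for the moment, N m; "finger_gap": finger opening in m.
Only numpy, scipy, OpenCV 4.12 (cv2) and the standard library are available. Lean on these libraries where they do the work, as an engineer would, in place of code of your own. Each camera call takes 0.05 s, during which the arm holds its last target. There are 200 camera calls.

TASK

It is getting dark over the food table: tilt up the head of the yellow lamp until it stands 60 degrees up from flat, let go of it, and wait two seconds to see that it stays there. Leave the blue lamp as it is set, and do not knock over or shift the drink carton.

Things in the scene. Friction and masses are not known exactly. Their poses are not given: they have to be found in the camera images.
- yellow_head (a joint): tilt of the yellow LED lamp's head (155 wide x 115 long x 22 mm, pale lit upper face), rad: 0 = lying flat over its fixed base, growing as the handle end rises, pi/2 = upright, stop at 1.9; starts at 0.1 to 0.5. The hinge is level, 75 mm above the table, at the head's edge farther from the robot. Its friction (0.8 N m) holds any angle; raising the head takes 4 to 8 N at the handle.
- yellow_handle (a point): middle of the yellow lamp's black grip bar: round, 14 mm thick, parallel to the hinge, in the head's plane beyond its free edge (63 mm open gap to the head; side rods 66 mm either way). Frame turns with the head: y along the bar, always level; x from the bar square to the hinge axis, 185 mm away. Tilting up, the bar rises on that circle, away from the robot, and can turn between upright fingers.
- blue_handle (a point): the same point on the blue lamp, which is alike in all but colour and stands across the table's middle line, set at its own angle of 0.3 to 1.2 rad, to be left so. Each lamp has a battery base, 48 mm high, reaching 150 mm from below the hinge towards the handle, and clamped to the table; up to pi/2 its bar is its highest part.
- carton: white, red and orange drink carton standing loose between the lamps, 45 x 60 x 95 mm high, 0.25 kg; origin at the centre of its underside. Out of the way stand a foil tray of buns (45 mm high) beyond the lamps and two clear food tubs (with lids 210 mm high) at far left and right, over 0.45 m from the middle line.
Things that resemble listed ones, but are neither listed nor needed, are in the scene too. Several things look just like the carton: the one meant starts nearest to the robot's base.

How it is judged (in metres and radians):
On the way:
1. the yellow head stands 60 degrees (within 10) up from flat, with the fingers touching nothing, and holds so for one and a half seconds (value of joint yellow_head between 0.873 and 1.222 rad and contact force between the fingers and anything else below 0.2 N), for 1.5 s.
At the end, for the whole second after the job is handed in: The yellow lamp's head stands still at 60 degrees up from flat, within 10 degrees (0.873 to 1.222 rad), let go; the blue lamp's handle is within 20 mm of where it was, and the carton stands upright within 30 mm of where it was (value of joint yellow_head between 0.873 and 1.222 rad and velocity of joint yellow_head between -0.05 and 0.05 rad/s and distance of blue_handle from where it was at the start of the episode below 0.02 m and distance of carton from where it was at the start of the episode below 0.03 m and angle between carton's own z axis and vertical below 0.2 rad); the robot touches nothing.
It fails at once if the blue lamp is moved: its handle 20 mm or more from its start (distance of blue_handle from where it was at the start of the episode above 0.02 m).
It fails at once if the carton is shifted 30 mm or more, or tipped (distance of carton from where it was at the start of the episode above 0.03 m or angle between carton's own z axis and vertical above 0.2 rad).
It also fails if it takes over 48 s, if anything falls off the work surface, if the arm or the gripper's body presses on something with over 40 N, if the wrist force passes 120 N, or if a joint passes its speed limit or range.

## Working session

There is one attempt and no reset: what is moved stays moved. The work goes in short steps, Python scripts to look and compute and a shell command to move; the robot and the scene stay as the last step left them, time stands still between calls to the robot, and variables do not carry over. Pictures are saved under pics/ and viewed, on a budget of 10 in all, crops included, one or two more only if the job needs it, and the job is handed in when it is done.

```bash
mkdir -p pics; ls; python3 - <<'E'
from workcell import *
import cv2,numpy as np
o=telemetry.get_obs();print(o['t'],o['ee_pos'],o['tcp_rot'],o['finger_gap'],robot.tcp_to_grasp)
for c in['scene','top']:
    p=vision.camera_params(c);print(c,p)
    im=vision.snapshot(c);cv2.imwrite(f'pics/{c}0.png',im[:,:,::-1])
    for n in['yellow_handle','yellow_head','blue_handle','carton']:
        print(n,[(np.round(d['uv']).tolist(),round(d['conf'],2)) for d in spot_in(n,c)])
E
```

```text
pics
0.0 [ 0.18255622 -0.62365223  0.40387504] [[ 9.59721705e-01  2.80951863e-01 -5.47578354e-04]
 [ 2.80952378e-01 -9.59720520e-01  1.51145796e-03]
 [-1.00875253e-04 -1.60442245e-03 -9.99998708e-01]] 0.08745222710066904 0.1635
scene {'K': array([[411.35327652,   0.        , 280.83578885],
       [  0.        , 411.35327652, 216.19853149],
       [  0.        ,   0.        ,   1.        ]]), 'k1': -0.08288132374369404, 'extrinsics': array([[ 0.05522088, -0.78102418,  0.62205456,  1.24484917],
       [ 0.99841839,  0.03660729, -0.04266887, -0.07633293],
       [ 0.01055368,  0.62342693,  0.78181039,  0.89495438],
       [ 0.        ,  0.        ,  0.        ,  1.        ]])}
yellow_handle [([372.0, 210.0], 0.91)]
yellow_head [([372.0, 208.0], 0.7)]
blue_handle [([374.0, 212.0], 0.36)]
carton [([211.0, 288.0], 0.84), ([284.0, 251.0], 0.77), ([414.0, 285.0], 0.63), ([297.0, 218.0], 0.56)]
top {'K': array([[385.46276564,   0.        , 278.09580186],
       [  0.        , 385.46276564, 211.79809082],
       [  0.        ,   0.        ,   1.        ]]), 'k1': -0.0530687767147146, 'extrinsics': array([[-0.02593207,  0.98387774, -0.1769523 ,  0.48967972],
       [-0.99918476, -0.03098912, -0.02587461, -0.02937978],
       [-0.03094105,  0.17613706,  0.98387926,  0.81267559],
       [ 0.        ,  0.        ,  0.        ,  1.        ]])}
yellow_handle [([170.0, 230.0], 0.85)]
yellow_head [([168.0, 230.0], 0.72)]
blue_handle [([392.0, 225.0], 0.96)]
carton [([144.0, 140.0], 0.98), ([366.0, 136.0], 0.87), ([284.0, 184.0], 0.77), ([276.0, 234.0], 0.7)]
```

View pics/scene0.png

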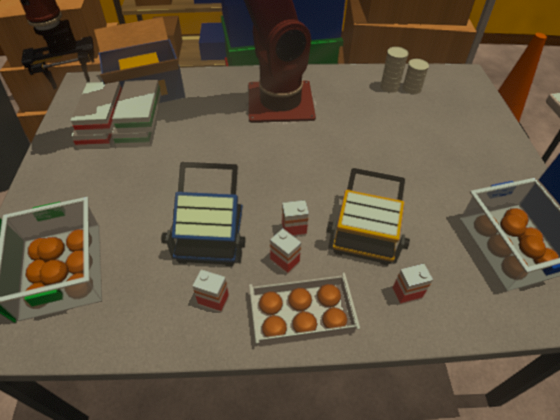

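View pics/top0.png

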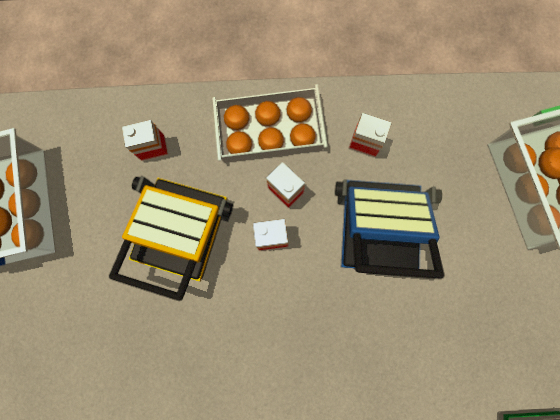

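The lamps are clear in both views: yellow is in the top view around (170,230), with its bar from about (112,277) to (183,296). In the scene view the bar is at about (354,174)–(405,182). I'll zoom in to get the bar ends accurately.

```bash
python3 - <<'E'
import cv2,numpy as np
a=cv2.imread('pics/top0.png')[170:310,100:240];b=cv2.imread('pics/scene0.png')[160:270,320:420]
a=cv2.resize(a,(420,420),interpolation=3);b=cv2.resize(b,(380,418),interpolation=3)
c=np.zeros((420,800,3),np.uint8);c[:,:420]=a;c[:418,420:]=b
cv2.imwrite('pics/crop1.png',cv2.convertScaleAbs(c,alpha=1.5,beta=20))
E
```

```text
(no output)
```

View pics/crop1.png

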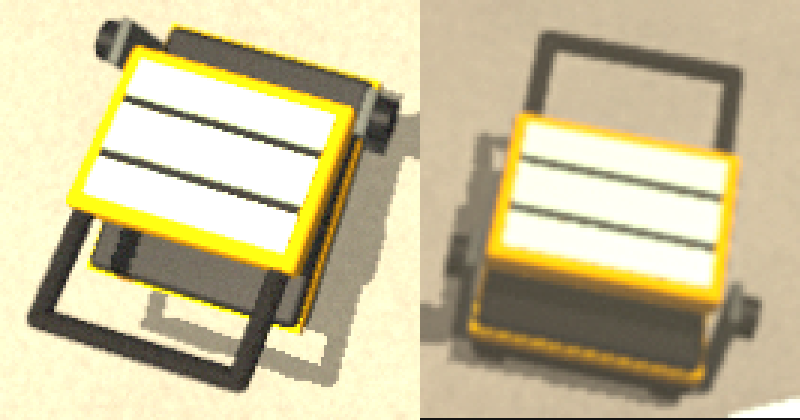

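```bash
cat > h.py <<'E'
import numpy as np
from workcell import *
from scipy.optimize import least_squares
def proj(P,c):
    p=vision.camera_params(c) if isinstance(c,str) else c
    E=np.array(p['extrinsics']);v=(np.asarray(P)-E[:3,3])@E[:3,:3]
    s=np.c_[v[:,0]/-v[:,2],-v[:,1]/-v[:,2]];s=s*(1+p['k1']*(s**2).sum(1,keepdims=True))
    return s@np.diag(p['K'])[:2].reshape(2,1)*0+s*np.array([p['K'][0,0],p['K'][1,1]])+p['K'][:2,2]
def lamp(p,off=0.066):
    hx,hy,yaw,q=p; f=np.array([np.cos(yaw),np.sin(yaw),0]);l=np.array([-f[1],f[0],0])
    H=np.array([hx,hy,.075]);B=H-.185*np.cos(q)*f+np.array([0,0,.185*np.sin(q)])
    return np.array([B+off*l,B-off*l,H,B])   # left end, right end, hinge, bar mid
def fit(top,scene,hinge=None,x0=(.6,.2,.2,.3)):
    ct,cs=vision.camera_params('top'),vision.camera_params('scene')
    def r(p):
        L=lamp(p);e=[proj(L[:2],ct)-top,proj(L[:2],cs)-scene]
        if hinge is not None:e.append((proj(L[2:3],ct)-hinge)*.5)
        return np.concatenate(e).ravel()
    return least_squares(r,x0)
E
python3 - <<'E'
from h import *
for hg in (None,np.array([[182,196.7]])):
    s=fit(np.array([[112.3,275.7],[180,297]]),np.array([[402.9,179.7],[352.9,170.8]]),hg)
    print(s.x.round(3),s.fun.round(1),lamp(s.x).round(3).tolist())
E
```

```text
[ 0.66   0.181 -0.305  0.158] [ 0.8  0.3 -0.6 -0.5 -0.6 -0.1  0.8 -0.4] [[0.506, 0.299, 0.104], [0.466, 0.173, 0.104], [0.66, 0.181, 0.075], [0.486, 0.236, 0.104]]
[ 0.66   0.181 -0.309  0.158] [ 0.9  0.2 -0.6 -0.3 -0.6 -0.   0.7 -0.5 -0.2 -0.2] [[0.506, 0.299, 0.104], [0.466, 0.173, 0.104], [0.66, 0.181, 0.075], [0.486, 0.236, 0.104]]
```

```bash
python3 -m pendant '0 0 0 0 0 -4 0;0 0 0 0 0 -8 0;0 0 0 2 -1 -12 0;0 0 0 5 -3 -14 0;0 0 0 8.5 -5 -14 0;0 0 0 12 -7 -14 0;0 0 0 15.5 -9 -14 0;0 0 0 17 -10 -14 0'
cat >> h.py <<'E'
from scipy.spatial.transform import Rotation as R
def rel(pos,f):
    """tool-axes turn and shift (cm) from measured pose to: grasp at pos, tool down, y along f"""
    o=telemetry.get_obs();T=np.array(o['tcp_rot']);y=np.r_[f,0]/np.linalg.norm(f);z=np.array([0,0,-1.]);M=np.c_[np.cross(y,z),y,z]
    print('turn',R.from_matrix(T.T@M).as_rotvec().round(3),'shift',((np.asarray(pos)+[0,0,robot.tcp_to_grasp]-o['ee_pos'])@T*100).round(2),'at',np.round(o['ee_pos'],4),'F',np.round(o['contact_force'],1),'gap',round(o['finger_gap'],4),'t',o['t'],'q',np.round(o['joint_pos'],0))
F=(.953,-.303)
E
python3 -c "
from h import *
rel((.45,-.3,.38),F);rel((.52,-.05,.38),F);rel((.486,.236,.38),F)"
```

```text
t: 1.17
ee_pos: [0.322, -0.4757, 0.5454]
tcp_rot: [[0.958, 0.287, 0.002], [0.287, -0.958, 0.001], [0.002, 0.0, -1.0]]
contact_force: [0.8, 0.8, 0.6]
finger_gap: 0.087
turn [ 0.001 -0.002 -0.972] shift [ 17.3  -13.15   0.23] at [ 0.322  -0.4757  0.5454] F [0.8 0.8 0.6] gap 0.087 t 1.1667 q [ 55.   8.  -4.  81.   1.  91. -22.]
turn [ 0.001 -0.002 -0.972] shift [ 31.19 -35.09   0.26] at [ 0.322  -0.4757  0.5454] F [0.8 0.8 0.6] gap 0.087 t 1.1667 q [ 55.   8.  -4.  81.   1.  91. -22.]
turn [ 0.001 -0.002 -0.972] shift [ 36.14 -63.46   0.27] at [ 0.322  -0.4757  0.5454] F [0.8 0.8 0.6] gap 0.087 t 1.1667 q [ 55.   8.  -4.  81.   1.  91. -22.]
```

```bash
python3 -m pendant '0 0 -0.1 3 -2 0 0.3;0 0 -0.2 6 -4 0 0.4;0 0 -0.3 9 -6.5 0 0.4;0 0 -0.4 12 -9 0 0.4;0 0 -0.5 15 -12 0 0.4;0 0 -0.6 18 -15 0 0.4;0 0 -0.7 20.5 -18 0 0.4;0 0 -0.8 22.5 -21 0 0.4'
python3 -c "
from h import *
rel((.52,-.05,.38),F);rel((.486,.236,.38),F)"
```

```text
t: 1.83
ee_pos: [0.4756, -0.2126, 0.5448]
tcp_rot: [[0.461, 0.887, 0.0], [0.887, -0.461, 0.0], [0.0, 0.0, -1.0]]
contact_force: [-0.5, -0.5, -0.2]
finger_gap: 0.0528
turn [ 0.    -0.    -0.172] shift [16.47 -3.57  0.14] at [ 0.4756 -0.2126  0.5448] F [-0.5 -0.5 -0.2] gap 0.0528 t 1.8333 q [ 39.   3. -21.  87.   1.  90.  -9.]
turn [ 0.    -0.    -0.172] shift [ 40.28 -19.78   0.14] at [ 0.4756 -0.2126  0.5448] F [-0.5 -0.5 -0.2] gap 0.0528 t 1.8333 q [ 39.   3. -21.  87.   1.  90.  -9.]
```

```bash
python3 -m pendant '0 0 -0.05 3.5 -1 0 0.4;0 0 -0.1 7 -2 0 0.4;0 0 -0.17 10.5 -3.5 0 0.4;0 0 -0.17 14 -5 0 0.4;0 0 -0.17 17.5 -7 0 0.4;0 0 -0.17 21 -9 0 0.4;0 0 -0.17 24.5 -11 0 0.4;0 0 -0.17 28 -13 0 0.4'
python3 -c "
from h import *
rel((.486,.236,.38),F)"
```

```text
t: 2.5
ee_pos: [0.4898, 0.0949, 0.5451]
tcp_rot: [[0.311, 0.95, 0.001], [0.95, -0.311, -0.0], [-0.0, 0.001, -1.0]]
contact_force: [0.5, -0.1, 0.7]
finger_gap: 0.052
turn [ 0.001  0.    -0.008] shift [13.29 -4.75  0.16] at [0.4898 0.0949 0.5451] F [ 0.5 -0.1  0.7] gap 0.052 t 2.5 q [ 21.   1. -38.  89.   1.  90. -34.]
```

```bash
python3 -m pendant '0 0 -0.008 3.5 -1.2 0 0.4;0 0 -0.008 7 -2.5 0 0.4;0 0 -0.008 10.5 -3.8 0 0.4;0 0 -0.008 13.3 -4.7 0 0.4;0 0 -0.008 13.3 -4.7 2 0.4;0 0 -0.008 13.3 -4.7 5 0.4;0 0 -0.008 13.3 -4.7 8 0.4;0 0 -0.008 13.3 -4.7 8 0.4'
python3 - <<'E'
from h import *
import cv2
s=(.66,.181,-.307,.158)
rel(lamp(s)[3],F)
c=vision.camera_params('wrist');im=vision.snapshot('wrist')[:,:,::-1].copy()
print(proj(lamp(s),c).round())
for u in proj(lamp(s),c)[[0,1,3]]: cv2.circle(im,tuple(int(v) for v in u),3,(255,0,255),1)
cv2.imwrite('pics/wrist1.png',im)
E
```

```text
t: 3.17
ee_pos: [0.4862, 0.2331, 0.4596]
tcp_rot: [[0.303, 0.953, -0.007], [0.953, -0.303, -0.003], [-0.005, -0.006, -1.0]]
contact_force: [-0.7, -0.2, -0.7]
finger_gap: 0.0519
turn [-0.006  0.005  0.   ] shift [ 0.38 -0.02 19.2 ] at [0.4862 0.2331 0.4596] F [-0.7 -0.2 -0.7] gap 0.0519 t 3.1667 q [ 11.   9. -45.  93.   6.  82. -53.]
[[274. 124.]
 [274. 242.]
 [426. 181.]
 [274. 186.]]
```

View pics/wrist1.png

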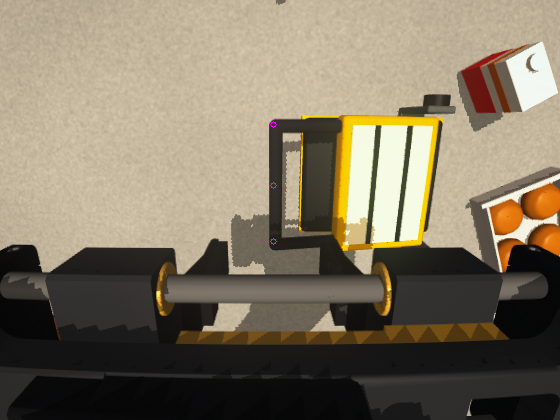

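The wrist view confirms the fit: the drawn bar points at (274,124–242) lie on the bar to within 2 px, and the fingers straddle it. Lowering now.

```bash
python3 -m pendant '-0.006 0.005 0 0.4 0 4 0.4;-0.006 0.005 0 0.4 0 8 0.4;-0.006 0.005 0 0.4 0 11 0.4;-0.006 0.005 0 0.4 0 14 0.4;-0.006 0.005 0 0.4 0 16 0.4;-0.006 0.005 0 0.4 0 17.5 0.4;-0.006 0.005 0 0.4 0 18.7 0.4;-0.006 0.005 0 0.4 0 19.2 0.4'
python3 -c "
from h import *
rel(lamp((.66,.181,-.307,.158))[3],F)"
```

```text
t: 3.88
ee_pos: [0.489, 0.2378, 0.2728]
tcp_rot: [[0.304, 0.953, 0.007], [0.953, -0.304, 0.003], [0.005, 0.006, -1.0]]
contact_force: [0.1, -0.5, -0.0]
finger_gap: 0.0524
turn [ 0.006 -0.005 -0.001] shift [-0.25 -0.25  0.52] at [0.489  0.2378 0.2728] F [ 0.1 -0.5 -0. ] gap 0.0524 t 3.8833 q [  7.  18. -44. 106.  15.  61. -60.]
```

```bash
python3 -m pendant '0 0 0 0 0 0 0.4;0 0 0 0 0 0 0.6;0 0 0 0 0 0 0.8;0 0 0 0 0 0 1;0 0 0 0 0 0 1;0 0 0 0 0 0 1;0 0 0 0 0 0 1;0 0 0 0 0 0 1'
python3 -c "
from h import *
rel(lamp((.66,.181,-.307,.158))[3],F)"
```

```text
t: 4.55
ee_pos: [0.4872, 0.2384, 0.2727]
tcp_rot: [[0.303, 0.953, 0.004], [0.953, -0.303, 0.003], [0.004, 0.003, -1.0]]
contact_force: [-15.4, 2.2, 5.8]
finger_gap: 0.0132
turn [ 0.003 -0.004  0.   ] shift [-0.25 -0.07  0.5 ] at [0.4872 0.2384 0.2727] F [-15.4   2.2   5.8] gap 0.0132 t 4.55 q [  7.  18. -44. 106.  14.  61. -60.]
```

```bash
python3 -m pendant '0 0 0 0 0.1 -0.7 1;0 0 0 0 0.2 -1.4 1;0 0 0 0 0.5 -2.6 1;0 0 0 0 1.0 -3.9 1;0 0 0 0 1.5 -5.1 1;0 0 0 0 2.2 -6.4 1;0 0 0 0 2.9 -7.5 1;0 0 0 0 2.9 -7.5 1'
python3 -c "
from h import *
rel(lamp((.66,.181,-.307,.6))[3],F);rel(lamp((.66,.181,-.307,.825))[3],F);rel(lamp((.66,.181,-.307,1.05))[3],F)"
```

```text
t: 5.22
ee_pos: [0.5167, 0.2284, 0.3509]
tcp_rot: [[0.305, 0.952, 0.009], [0.952, -0.305, 0.004], [0.006, 0.008, -1.0]]
contact_force: [-4.5, 0.1, 6.5]
finger_gap: 0.013
turn [ 0.008 -0.006 -0.002] shift [-0.2  -0.19  0.8 ] at [0.5167 0.2284 0.3509] F [-4.5  0.1  6.5] gap 0.013 t 5.2167 q [  9.  16. -44.  99.  12.  70. -55.]
turn [ 0.008 -0.006 -0.002] shift [-0.17  2.56 -2.33] at [0.5167 0.2284 0.3509] F [-4.5  0.1  6.5] gap 0.013 t 5.2167 q [  9.  16. -44.  99.  12.  70. -55.]
turn [ 0.008 -0.006 -0.002] shift [-0.15  5.92 -4.76] at [0.5167 0.2284 0.3509] F [-4.5  0.1  6.5] gap 0.013 t 5.2167 q [  9.  16. -44.  99.  12.  70. -55.]
```

```bash
python3 -m pendant '0 0 0 0 0.8 -1.1 1;0 0 0 0 1.7 -2.1 1;0 0 0 0 2.7 -3.1 1;0 0 0 0 3.8 -4.0 1;0 0 0 0 4.9 -4.8 1;0 0 0 0 6.0 -5.4 1;0 0 0 0 6.0 -5.4 1;0 0 0 0 6.0 -5.4 1'
python3 - <<'E'
from h import *
import cv2
s=(.66,.181,-.307,1.05)
rel(lamp(s)[3],F)
a=[]
for c,(r0,r1,k0,k1) in dict(top=(140,300,100,280),scene=(110,270,300,480)).items():
    im=vision.snapshot(c)[:,:,::-1].copy();cv2.imwrite(f'pics/{c}2.png',im)
    for u in proj(lamp(s),c)[:2]: cv2.circle(im,tuple(int(round(v)) for v in u),2,(255,0,255),1)
    a.append(cv2.resize(im[r0:r1,k0:k1],(400,356),interpolation=3))
cv2.imwrite('pics/crop2.png',cv2.convertScaleAbs(np.hstack(a),alpha=1.5,beta=20))
E
```

```text
t: 5.88
ee_pos: [0.572, 0.2109, 0.4051]
tcp_rot: [[0.303, 0.953, 0.008], [0.953, -0.303, 0.003], [0.005, 0.007, -1.0]]
contact_force: [-9.3, -2.2, 17.5]
finger_gap: 0.0129
turn [ 0.007 -0.005 -0.   ] shift [-0.2   0.09  0.62] at [0.572  0.2109 0.4051] F [-9.3 -2.2 17.5] gap 0.0129 t 5.8833 q [  9.  19. -43.  88.  13.  77. -52.]
```

View pics/crop2.png

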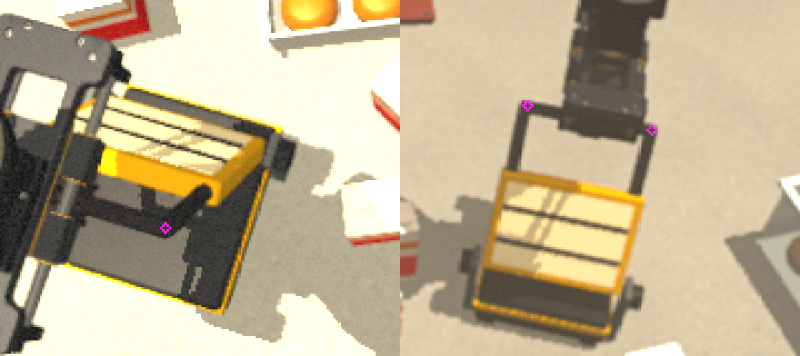

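The 1.05 rad overlay points sit on both bar ends, at crop pixels (528,105), (652,130) in the scene view and (165,228) in the top view. So the head is at about 60°. Opening the gripper and then rising.

```bash
python3 -m pendant '0 0 0 0 0 0 0.9;0 0 0 0 0 0 0.6;0 0 0 0 0 0 0.4;0 0 0 0 0 0 0.4;0 0 0 0 0 0 0.4;0 0 0 0 0 0 0.4;0 0 0 0 0 0 0.4;0 0 0 0 0 0 0.4' && python3 -c "
from h import *
rel(lamp((.66,.181,-.307,1.05))[3],F)"
```

```text
t: 6.65
ee_pos: [0.5723, 0.2103, 0.4022]
tcp_rot: [[0.303, 0.953, 0.007], [0.953, -0.303, 0.003], [0.005, 0.006, -1.0]]
contact_force: [-0.8, 0.1, -0.7]
finger_gap: 0.0488
turn [ 0.006 -0.005 -0.   ] shift [-0.15  0.04  0.32] at [0.5723 0.2103 0.4022] F [-0.8  0.1 -0.7] gap 0.0488 t 6.65 q [  9.  19. -42.  88.  13.  77. -52.]
```

Released cleanly with no contact force. Next: straight up, then back toward the robot so the cameras can see the lamp.

```bash
python3 -m pendant '0 0 0 0 0 -1.5 0.4;0 0 0 0 0 -3.5 0.4;0 0 0 0 0 -6 0.4;0 0 0 0 0 -9 0.4;0 0 0 0 0 -12 0.4;0 0 0 0 -3 -13 0.4;0 0 0 0 -6 -13 0.4;0 0 0 0 -9 -13 0.4' && python3 -m pendant '0 0 0 0 -2 0 0.4;0 0 0 0 -2 0 0.4;0 0 0 0 -2 0 0.4;0 0 0 0 -2 0 0.4;0 0 0 0 -2 0 0.4;0 0 0 0 -2 0 0.4;0 0 0 0 -2 0 0.4;0 0 0 0 -2 0 0.4' && python3 - <<'E'
from h import *
import cv2
s=(.66,.181,-.307,1.05)
a=[]
for c in('top','scene'):
    im=vision.snapshot(c)[:,:,::-1].copy();cv2.imwrite(f'pics/{c}3.png',im)
    old=cv2.imread(f'pics/{c}0.png')
    for u in proj(lamp(s),c)[:2]: cv2.circle(im,tuple(int(round(v)) for v in u),2,(255,0,255),1)
    a.append(cv2.resize(im,(400,300),interpolation=cv2.INTER_AREA))
    a.append(cv2.convertScaleAbs(cv2.resize(cv2.absdiff(old,cv2.imread(f'pics/{c}3.png')),(400,300)),alpha=2))
cv2.imwrite('pics/chk3.png',np.vstack([np.hstack(a[:2]),np.hstack(a[2:])]))
E
```

```text
t: 7.32
ee_pos: [0.4846, 0.2379, 0.5324]
tcp_rot: [[0.303, 0.953, 0.008], [0.953, -0.303, 0.004], [0.006, 0.006, -1.0]]
contact_force: [-0.1, 0.3, -0.2]
finger_gap: 0.0521
t: 7.98
ee_pos: [0.467, 0.2432, 0.5314]
tcp_rot: [[0.304, 0.953, 0.006], [0.953, -0.304, 0.003], [0.005, 0.005, -1.0]]
contact_force: [0.3, -0.4, 0.3]
finger_gap: 0.0522
```

View pics/chk3.png

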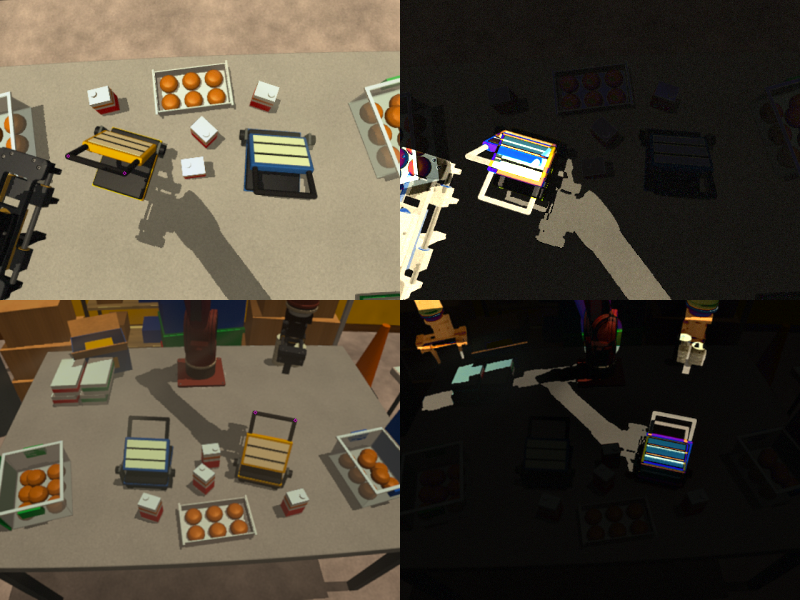

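Nothing changed except the yellow lamp, the arm and its shadow; the blue lamp and the cartons are unmoved. I'll wait out the two seconds, then measure the angle closely.

```bash
for i in 1 2 3; do python3 -m pendant '0 0 0 0 0 0 0.4;0 0 0 0 0 0 0.4;0 0 0 0 0 0 0.4;0 0 0 0 0 0 0.4;0 0 0 0 0 0 0.4;0 0 0 0 0 0 0.4;0 0 0 0 0 0 0.4;0 0 0 0 0 0 0.4'|grep -E '^t|contact'; done
python3 - <<'E'
from h import *
import cv2
a=[]
for c,(r0,k0) in dict(top=(160,80),scene=(130,320)).items():
    im=vision.snapshot(c)[:,:,::-1].copy()
    print(c,'max lamp change since last',cv2.absdiff(cv2.GaussianBlur(im,(5,5),0),cv2.GaussianBlur(cv2.imread(f'pics/{c}3.png'),(5,5),0))[r0:r0+120,k0:k0+120].max())
    a.append(cv2.resize(im[r0:r0+130,k0:k0+130],(390,390),interpolation=3))
    print(proj(lamp((.66,.181,-.307,1.05)),c).round(1)[:2].tolist())
cv2.imwrite('pics/crop4.png',cv2.convertScaleAbs(np.hstack(a),alpha=1.5,beta=20))
E
```

```text
t: 8.75
tcp_rot: [[0.303, 0.953, 0.007], [0.953, -0.303, 0.003], [0.005, 0.006, -1.0]]
contact_force: [0.6, 0.4, -0.3]
t: 9.42
tcp_rot: [[0.303, 0.953, 0.007], [0.953, -0.303, 0.003], [0.005, 0.006, -1.0]]
contact_force: [-1.1, 0.2, 0.3]
t: 10.08
tcp_rot: [[0.303, 0.953, 0.007], [0.953, -0.303, 0.003], [0.005, 0.006, -1.0]]
contact_force: [-0.7, -1.1, 0.3]
top max lamp change since last 35
[[94.9, 218.3], [173.6, 241.7]]
scene max lamp change since last 7
[[413.3, 167.8], [356.5, 157.1]]
```

View pics/crop4.png

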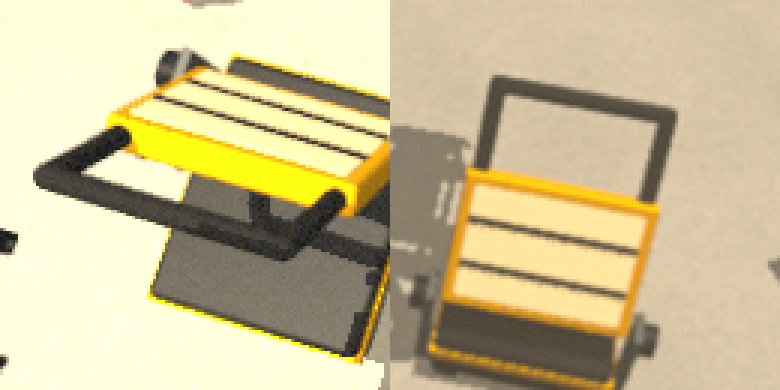

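```bash
python3 - <<'E'
from h import *
ct,cs=[vision.camera_params(c) for c in('top','scene')]
T=np.array([[93.7,218.7],[175.7,243.3]]);S=np.array([[413.3,169],[355,157.7]])
f=lambda q:np.r_[proj(lamp((.66,.181,-.307,q[0]))[:2],ct)-T,proj(lamp((.66,.181,-.307,q[0]))[:2],cs)-S].ravel()
s=least_squares(f,[1.]);print(s.x,s.fun.round(1));s=fit(T,S,None,(.66,.181,-.307,1));print(s.x)
if .93<s.x[3]<1.16: print(robot.job_done())
E
```

```text
[1.04364137] [ 1.2  0.3 -2.2 -0.9 -0.1 -1.3  1.5 -0.7]
[ 0.66240943  0.17943902 -0.30866518  1.02719849]
the job is handed in; nothing more can be done
None
```

I tilted the yellow lamp's head up to about 60°, let go, and handed the job in at about 10 s of the 48 s allowed. I gripped the black bar from above, took it round its arc, opened the fingers and backed off clear of the lamp.

- **Angle:** more than two seconds after I let go, two fits to the camera pictures gave 1.03 and 1.04 rad (59–60°). The allowed range is 0.873–1.222 rad.
- **Holding still:** the scene picture of the lamp did not change over those two seconds. The top picture showed one small local change (35 of 255) that I did not trace. It may be at the edge of the gripper, which is inside that crop.
- **Contact:** after release, the wrist force stayed at noise level, about 1 N.
- **Blue lamp and carton:** comparing pictures from before and after showed no movement of either one. I judged this by eye from the difference pictures and did not measure it in millimetres.

No check failed. The handed-in job reports no verdict, so these checks are the only confirmation.

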